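Release the ratchet hold-down and clear the channel

TASK

The short steel channel on the wooden jig is locked under the clamp arm of a ratchet hold-down. Press the pawl's thumb pad down so that its nose lifts off the ratchet wheel, and keep it off until the sprung clamp arm has swung fully back by itself; then let the pawl go, lift the channel out and set it down gently, flat and open side down as it was, in the low open crate. Leave the other things on the bench where they are.

Things in the scene. Friction and masses are not known exactly. Their poses are not given: they have to be found in the camera images.
- fixture: Ratchet hold-down on a dark wooden plate (x -85 to 200, y +-65, 18 mm thick), fixed. Origin: on the bench below the axle; x from the axle along the clamped channel, y along the axle (at z = 90 mm) towards the 14-tooth wheel (radius 45 mm, at y = 35), z up. Clamp arm: 110 mm long, 22 wide, at y = 0, lies along +x, its pad over the channel's near end. Steel cheeks at y = +-18 reach z = 121 mm
- clamp (a joint): Clamp arm, rad: 0 = down, locked by the pawl over the channel's end; grows as the arm swings up and back; 1.66 = fully back at its stop, just past upright. Its own spring drives it back in about 2 s while the pawl is held off; if the pawl is let go early it catches the next tooth and the arm stops part-way (press the pawl again)
- pawl (a joint): Sprung pawl, rad: 0 = nose in the teeth; grows as the thumb pad is pressed down (nose up); clear of the teeth from 0.18, end stop at 0.45. Its pin lies along y, 57 mm from the pad's centre towards the wheel. Needs about 3 to 8 N down at the pad; springs back when let go
- thumb_pad (a point): Centre of the top of the pawl's thumb pad, a steel plate 34 (x) x 36 (y) x 8 mm at the end of the pawl away from the clamp arm. At rest at x = -112, y = 35, z = 127 mm of the fixture; pressed down 19 mm the pawl stands at about 0.34 rad. Only the bench lies below it
- channel_center (a point): Centre, half-way up, of the loose steel channel, an upside-down U 130 long (x), 44 wide (y), 40 mm high (z up), walls 3 mm, 0.25 to 0.5 kg, two oblong holes in its top. Centre 20 mm above what it stands on. In the jig it spans fixture x = 55 to 185 mm, between 10 mm high stops at its corners and ends; its middle 80 mm is free at both sides for fingers that grip its width
- crate: Low open off-white crate, 210 mm (x) x 150 mm (y) x 36 mm high, walls and floor 5 mm, fixed to the bench. Origin: centre of its underside; z up
- tub: Small clear plastic bowl, 90 mm across, 50 mm high, loose bystander; origin: centre of its underside
- hammer: Hammer lying on the bench at the left, loose bystander; origin: under its handle
- flatbar: Flat aluminium bar, 190 x 40 x 8 mm, lying on the bench at the right, loose bystander; origin: centre of its underside
Mind the look-alikes: they are no part of the job. Leave any green look-alike of the part that bears channel_center alone.

How it is judged (in metres and radians):
On the way, in this order (a step that is already met when the one before it is completed fails the run):
1. the pawl is pressed off the ratchet wheel (value of joint pawl above 0.1 rad), for 0.1 s.
2. the clamp arm has swung fully back (value of joint clamp above 1.55 rad), for 0.2 s.
3. the channel is lifted clear of the jig, the pawl let go (height (world z) of channel_center above 0.06 m and value of joint pawl below 0.12 rad), for 0.1 s.
4. the channel stands in the crate (x of channel_center in the frame of crate between -0.09 and 0.09 m and y of channel_center in the frame of crate between -0.065 and 0.065 m and z of channel_center in the frame of crate between 0.018 and 0.03 m and angle between channel_center's own z axis and vertical below 0.12 rad), for 0.2 s.
At the end, for the whole second after the job is handed in: The channel rests flat on the crate's floor inside its walls, open side down, tilted less than 0.12 rad and at rest; the clamp arm is fully back (over 1.55 rad) and the pawl has sprung back (under 0.12 rad) (all of step 4 and value of joint clamp above 1.55 rad and value of joint pawl below 0.12 rad and linear speed of channel below 0.02 m/s); the robot touches nothing.
It fails at once if another thing on the bench is shifted by more than 30 mm (distance of any of tub, hammer, flatbar from where it was at the start of the episode above 0.03 m).
It fails at once if the channel is dropped (falls free from more than about 30 mm) (linear speed of channel above 0.75 m/s and contact force between the fingers and channel below 0.05 N).
It also fails if it takes over 51 s, if anything falls off the work surface, if the arm or the gripper's body presses on something with over 40 N, if the wrist force passes 120 N, or if a joint passes its speed limit or range.

ROBOT

A 6-joint arm with a two-finger parallel gripper is mounted at the origin on the work surface. World frame = base frame: x ahead of the robot, y to its left, z up, the work surface at z = 0. Lengths are in mm, angles in rad, forces in N, time in s.
With the tool pointing down it reaches from about 275 to 875 mm from the base axis. Payload 12.5 kg.
Tool frame: the origin (TCP) lies at the very end of the fingers, on their centre line; the grasp point (between the pads) lies 19 mm behind it; z points along the fingers, y is the line along which they close (so a half turn about z gives the same grasp; the last joint's range is limited). The gripper opens to 85 mm and grips with 20 to 120 N. Pads are 22 mm wide; open, the fingers measure 114 mm over their backs; the gripper's body (76 mm by 85 mm) begins 54 mm behind the grasp point. The pads swing forward as they close: fully open they stand 13 mm farther back than shut.
Start: joints at [1.147, 0.351, 1.652, -0, 1.139, -0.085], TCP at [182.764, 518.731, 231.29] pointing down, gripper open.
Joint ranges: [-2.75, 2.75], [-0.79, 2.1], [0.01, 2.65], [-1.57, 4.71], [0.07, 3.14], [-2.87, 2.87]. Speed limits (rad/s): [2.22, 2.22, 2.79, 3.14, 3.14, 3.14].

INTERFACE

Orientations are given as a unit quaternion [x, y, z, w].
In Python, from cell import robot, grab_frame, camera_params, job, search_frame, cut_out, spot_point gives the robot as it stands. The module is installed in compiled form; this text tells all that it offers.
- The arm moves only by the tool play_rows, never from a script. Its argument "motion" is text: rows parted by semicolons, each of 4 numbers parted by spaces: the shift along the tool's x, y, z in mm, then the turn about the tool's z in rad. A call has 1 to 20 rows; each row is the pose to reach, as a shift and turn from the pose commanded when the call began, along the tool's axes at that moment; what a row does not reach only later rows make up. A row lasts 1/8 s, in which the tool goes at most 62.5 mm and 10.7 degrees, less where a joint would pass 70% of its speed; a pose out of reach is approached as far as the arm can. A call with a gripper value outside its range is refused whole. "grip" is the finger opening in mm, from 0 to 85.4, set as the call begins (left out, the last holds). The fingers move at their own pace and stop on an object; the grip force is fixed at half the most. Time passes only in rows, so rows that repeat a pose let the fingers close. It gives the time, the measured TCP pose, the force, the opening and the grip force at its end, in the units of the state.
- robot.read_state(): the state, without advancing time (a new reading comes with each control period).
- grab_frame(name): name is "side" or "top"; returns the picture (384x512x3 uint8, red, green, blue); there is no depth.
- camera_params(name): a dict with "intrinsics" (3x3 intrinsics, pixels), "world_from_camera" (4x4, takes a point from camera to world coordinates). Camera axes: x right, y down, z forward; pixel columns grow to the right and rows downward; lengths in mm; the calibration is good to about 2 mm. A picture is of the moment at which its call begins. camera_params takes no time and is no camera call.
- job.finish_job(): hands the job in; it is judged then, once.
Trained networks look in the newest picture that a camera, given by its name, has taken for a name from the list of things; names that differ only in an ending like _2 or _b are one class to them, and where a whole thing is asked for, a point or a joint stands for the part that bears it (a point fixed in the world has none). Each returns a list of dicts, best first, with "score" (0 to 1); they miss things now and then, are a little off and sometimes report something else, mostly with a low value. They report only what shows in the picture. A call takes as long as a camera call. They do not tell look-alikes from the thing itself.
- search_frame(camera, name): "position" ([x, y, z] in mm, in world coordinates, good to about 4 mm: the middle of the surface that is visible of it).
- cut_out(camera, name): "region" (384x512 bool, what is visible of it).
- spot_point(camera, name): "position" ([x, y, z] in mm, in world coordinates, good to about 4 mm: a listed point, or the origin of a listed thing).
The state is a dict: "time": time; "q": joint angles; "joint_vel": joint speeds; "joint_efforts": joint torques, N m; "tool_pos": TCP position; "tcp_rot": TCP orientation; "wrist_force": force on the tool from outside, world axes, zero at the start; "wrist_torque": the same for the moment, N m; "gripper_width": finger opening in mm; "grip_force": force on a finger pad.
Only numpy, scipy, OpenCV 4.12 (cv2) and the standard library are available. Lean on these libraries where they do the work, as an engineer would, in place of code of your own. Each camera call takes 0.05 s, during which the arm holds its last target. There are 200 camera calls.

## Working session

There is one attempt and no reset: what is moved stays moved. The work goes in short steps, Python scripts to look and compute and a tool call to move; the robot and the scene stay as the last step left them, time stands still between calls to the robot, and variables do not carry over. Pictures are saved under pics/ and viewed, at most 10 in all, crops included, and the job is handed in when it is done.

Besides the shell and the picture viewer there is one more tool, called after ">>>" as a command line: name --argument value ..., lists and objects as JSON in quotes. play_rows: Moves the arm, as the interface text tells. Its arguments: {"type":"object","properties":{"motion":{"type":"string"},"grip":{"type":"number"}},"required":["motion"]}

```bash
mkdir -p pics
python3 - <<'E'
from cell import *
import cv2,numpy as np
a=grab_frame("top");b=grab_frame("side")
cv2.imwrite("pics/t.png",a[:,:,::-1]);cv2.imwrite("pics/s.png",b[:,:,::-1])
for c in("top","side"):
  p=camera_params(c);print(c,p["intrinsics"].tolist(),np.round(p["world_from_camera"],3).tolist())
  for n in("fixture","thumb_pad","channel_center","crate","tub","hammer","flatbar"):
    print(n,[(round(d["score"],2),np.round(d["position"]).tolist()) for d in spot_point(c,n)[:3]])
s=robot.read_state();print(s["tool_pos"],s["tcp_rot"],s["time"],s["wrist_force"])
E
```

```text
top [[362.9157927007819, 0.0, 253.66568289416992], [0.0, 362.9157927007819, 187.36975865176024], [0.0, 0.0, 1.0]] [[0.002, -0.998, 0.07, 516.067], [-1.0, -0.002, -0.013, 27.298], [0.014, -0.07, -0.997, 1363.682], [0.0, 0.0, 0.0, 1.0]]
fixture [(0.57, [524.0, -199.0, -1.0])]
thumb_pad [(0.53, [410.0, -177.0, 127.0])]
channel_center [(0.87, [839.0, -159.0, 18.0]), (0.79, [643.0, -179.0, 38.0]), (0.76, [358.0, -29.0, 23.0])]
crate [(0.64, [564.0, 128.0, 4.0])]
tub [(0.83, [779.0, 9.0, 1.0])]
hammer [(0.83, [475.0, 473.0, -4.0])]
flatbar [(0.74, [555.0, -464.0, 5.0])]
side [[461.25119545983125, 0.0, 246.90972734193318], [0.0, 461.25119545983125, 194.4206147652387], [0.0, 0.0, 1.0]] [[-0.987, -0.098, 0.126, 385.602], [-0.159, 0.587, -0.794, 1335.016], [0.004, -0.804, -0.595, 1084.663], [0.0, 0.0, 0.0, 1.0]]
fixture [(0.91, [529.0, -197.0, 1.0]), (0.74, [553.0, -458.0, -1.0])]
thumb_pad [(0.42, [410.0, -175.0, 126.0])]
channel_center [(0.87, [353.0, -33.0, 16.0]), (0.7, [645.0, -182.0, 42.0]), (0.63, [757.0, -394.0, 23.0])]
crate [(0.9, [561.0, 130.0, 1.0]), (0.47, [478.0, 472.0, -4.0])]
tub [(0.89, [780.0, 10.0, 3.0])]
hammer [(0.88, [476.0, 475.0, -4.0])]
flatbar [(0.77, [554.0, -456.0, -0.0])]
[182.75652907 518.73486326 231.29501175] [1.68573152e-01 9.85689146e-01 1.30565407e-06 1.06470917e-05] 0.8 [-0.6048218  -0.00658908  0.18353466]
```

View pics/t.png

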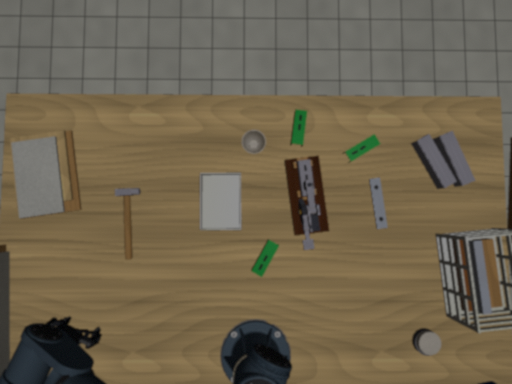

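View pics/s.png

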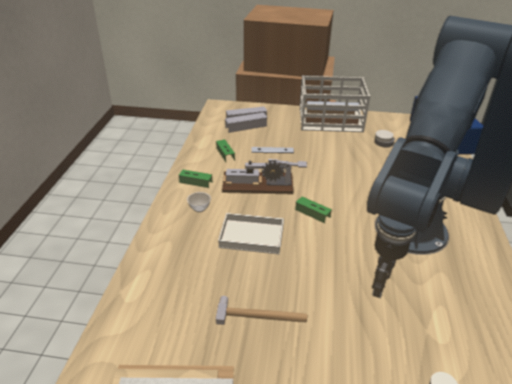

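The jig is at top (307,195), and the steel channel on it shows at (307,178). The thumb pad is at (308,245) and the crate at (221,201). Possible mix-ups for the channel are the green ones at (300,127), (362,148) and (265,257), the flat bar at (378,203) and the grey bars at (443,160). I choose the steel one in the jig and check it in a crop, along with the yaws.

```bash
cat > h.py <<'E'
from cell import *
import cv2,numpy as np
def ray(c,uv,z):
    p=camera_params(c);K=np.array(p["intrinsics"]);T=np.array(p["world_from_camera"])
    d=T[:3,:3]@np.linalg.solve(K,[uv[0],uv[1],1]);o=T[:3,3];return o+d*(z-o[2])/d[2]
def state():
    s=robot.read_state();print(round(s["time"],2),np.round(s["tool_pos"],1),np.round(s["tcp_rot"],4),np.round(s["wrist_force"],1),s["gripper_width"],s["grip_force"])
E
python3 - <<'E'
from h import *
a=grab_frame("top")
cv2.imwrite("pics/c1.png",cv2.resize(a[140:265,240:350,::-1],None,fx=4.6,fy=4.6,interpolation=cv2.INTER_CUBIC))
for n,z in(("fixture",18),("crate",36),("channel_center",58),("thumb_pad",127)):
  for d in cut_out("top",n)[:3]:
    m=d["region"].astype(np.uint8);pts=np.argwhere(m)[:,::-1]
    w=np.array([ray("top",p,z)[:2] for p in pts],np.float32);r=cv2.minAreaRect(w)
    print(n,round(d["score"],2),np.round(r[0]),np.round(r[1]),round(r[2],1),len(pts))
for c in("top","side"):
  for n in("fixture","thumb_pad","channel_center","crate"):
    print(c,n,[(round(d["score"],2),np.round(d["position"]).tolist()) for d in spot_point(c,n)[:4]])
E
```

```text
fixture 0.84 [ 555. -188.] [341. 134.] 7.3 2455
crate 0.87 [558. 130.] [208. 150.] 0.7 2347
channel_center 0.92 [ 751. -384.] [ 44. 131.] 33.1 403
channel_center 0.8 [ 830. -153.] [ 47. 128.] 82.5 434
channel_center 0.74 [ 646. -176.] [131.  51.] 5.9 367
thumb_pad 0.76 [ 450. -174.] [ 41. 118.] 89.6 248
top fixture [(0.95, [526.0, -199.0, 2.0])]
top thumb_pad [(0.8, [412.0, -176.0, 126.0])]
top channel_center [(0.73, [640.0, -185.0, 38.0]), (0.71, [838.0, -155.0, 18.0]), (0.63, [359.0, -28.0, 25.0]), (0.55, [761.0, -392.0, 18.0])]
top crate [(0.56, [565.0, 128.0, 5.0])]
side fixture [(0.91, [529.0, -197.0, 1.0]), (0.74, [553.0, -458.0, -1.0])]
side thumb_pad [(0.42, [410.0, -175.0, 126.0])]
side channel_center [(0.87, [353.0, -33.0, 16.0]), (0.7, [645.0, -182.0, 42.0]), (0.63, [757.0, -394.0, 23.0]), (0.62, [837.0, -158.0, 19.0])]
side crate [(0.9, [561.0, 130.0, 1.0]), (0.47, [478.0, 472.0, -4.0])]
```

View pics/c1.png

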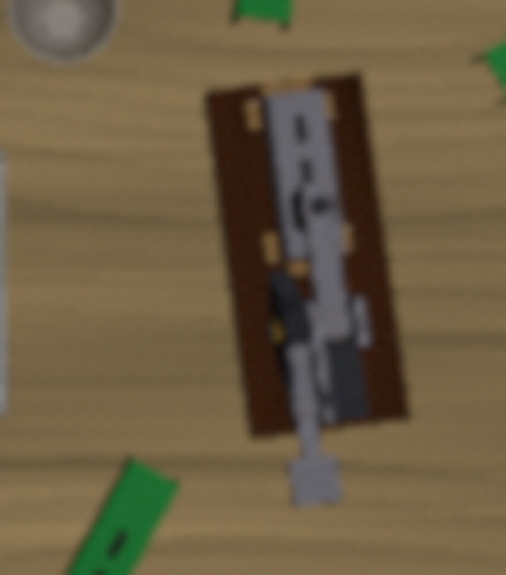

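The crop confirms it: the grey steel channel with two holes (crop (300,150)) lies under the clamp arm, and the thumb pad is at crop (315,480). Everything green lies outside the plate. Fixture yaw is about 0.128, pad about (411,-177), channel about (646,-183), crate about (562,129). I'm moving above the pad with the fingers shut.

>>> play_rows --motion "-32 -41 0 -0.03; -64 -83 0 -0.07; -96 -124 5 -0.11; -128 -166 5 -0.15; -160 -208 10 -0.19; -192 -249 10 -0.23; -224 -291 15 -0.27; -256 -332 20 -0.31; -288 -374 20 -0.35; -320 -415 25 -0.39; -352 -457 30 -0.43; -383 -498 35 -0.467; -415 -540 40 -0.467; -446 -580 50 -0.467; -446 -580 60 -0.467; -446 -580 70 -0.467; -446 -580 70 -0.467" --grip 0

```text
time: 3.58
tool_pos: [410.1, -175.5, 160.7]
tcp_rot: [-0.065, 0.998, 0.0, -0.001]
wrist_force: [-0.5, -0.1, -0.6]
gripper_width: 0.2
grip_force: 0.0
```

Run:
```python
from h import *
state()
a=grab_frame("side")
cv2.imwrite("pics/s2.png",cv2.resize(a[90:230,200:380,::-1],None,fx=4,fy=4,interpolation=cv2.INTER_CUBIC))
```

```text
3.58 [ 410.1 -175.5  160.7] [-6.460e-02  9.979e-01  4.000e-04 -6.000e-04] [-0.5 -0.1 -0.6] 0.16518988703074391 0.0
```

View pics/s2.png

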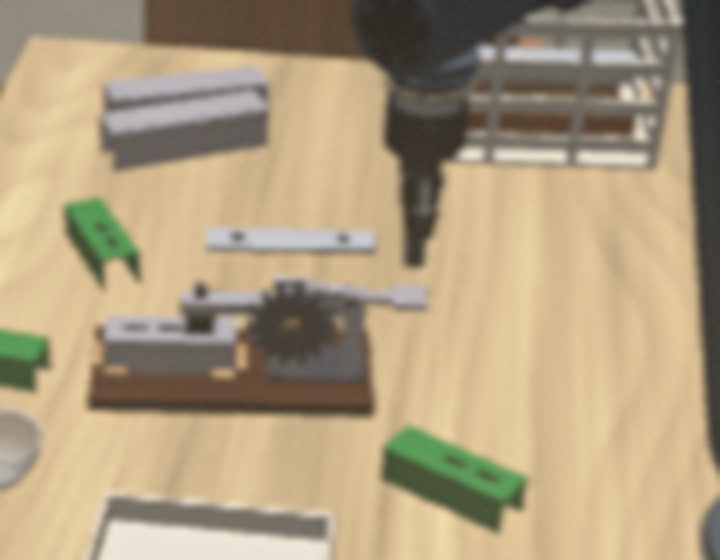

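The closed fingertips at (413,262) stand right above the thumb pad at (408,295). Pressing and holding.

>>> play_rows --motion "0 0 15 0; 0 0 28 0; 0 0 34 0; 0 0 39 0; 0 0 44 0; 0 0 49 0; 0 0 54 0; 0 0 54 0; 0 0 54 0; 0 0 54 0; 0 0 54 0; 0 0 54 0; 0 0 54 0; 0 0 54 0; 0 0 54 0; 0 0 54 0; 0 0 54 0; 0 0 54 0; 0 0 54 0; 0 0 54 0"

```text
time: 6.12
tool_pos: [411.1, -176.7, 107.6]
tcp_rot: [-0.064, 0.998, -0.0, 0.0]
wrist_force: [0.9, 0.4, 4.5]
gripper_width: 0.1
grip_force: 2.3
```

>>> play_rows --motion "0 0 0 0; 0 0 0 0; 0 0 0 0; 0 0 0 0; 0 0 0 0; 0 0 0 0; 0 0 0 0; 0 0 0 0; 0 0 0 0; 0 0 0 0"

```text
time: 7.38
tool_pos: [411.1, -176.7, 107.6]
tcp_rot: [-0.064, 0.998, -0.0, 0.0]
wrist_force: [0.1, 0.5, 5.9]
gripper_width: 0.4
grip_force: 2.3
```

Run:
```python
from h import *
state()
a=grab_frame("side")
cv2.imwrite("pics/s3.png",cv2.resize(a[90:230,200:380,::-1],None,fx=4,fy=4,interpolation=cv2.INTER_CUBIC))
```

```text
7.38 [ 411.1 -176.7  107.6] [-6.410e-02  9.979e-01 -3.000e-04  5.000e-04] [0.1 0.5 5.9] 0.3974151860277146 2.320088669657707
```

View pics/s3.png

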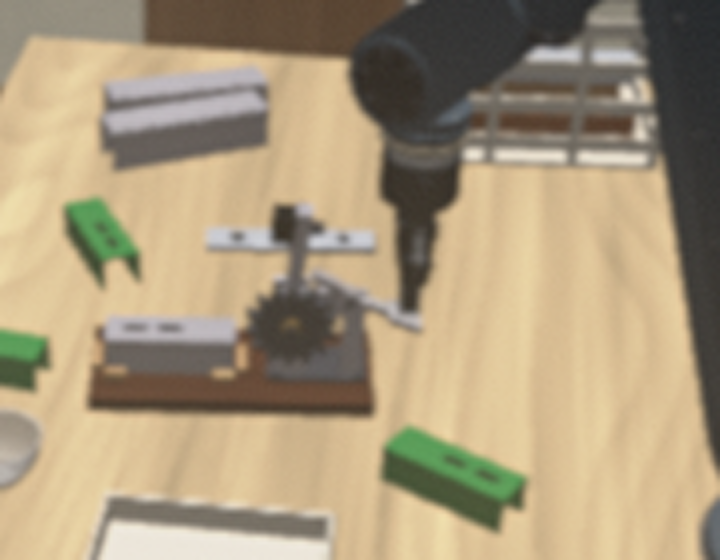

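The clamp arm stands upright, with its tip at (295,215), and the channel at (170,345) is free. Letting the pawl go and moving over the channel.

>>> play_rows --motion "0 0 0 0; 0 0 0 0; 0 0 -15 0; 0 0 -50 0; 0 0 -100 0; 0 0 -150 0; 0 0 -185 0; 0 0 -185 0; -50 -6 -185 0; -100 -15 -185 0; -150 -24 -185 0; -195 -30 -185 0; -232 -36 -185 0; -232 -36 -185 0; -232 -36 -140 0; -232 -36 -90 0; -232 -36 -40 0; -232 -36 -20 0; -232 -36 -20 0; -232 -36 -20 0" --grip 85

```text
time: 9.93
tool_pos: [646.3, -182.9, 129.6]
tcp_rot: [-0.064, 0.998, -0.001, 0.001]
wrist_force: [0.7, -0.2, -0.2]
gripper_width: 84.9
grip_force: 0.0
```

Run:
```python
from h import *
state()
a=grab_frame("side");b=grab_frame("top")
A=cv2.resize(a[110:210,200:330,::-1],(620,477),interpolation=cv2.INTER_CUBIC)
cv2.imwrite("pics/s4.png",A)
for c in("top","side"):print([(round(d["score"],2),np.round(d["position"]).tolist()) for d in spot_point(c,"channel_center")])
```

```text
9.93 [ 646.3 -182.9  129.6] [-6.400e-02  9.979e-01 -6.000e-04  1.400e-03] [ 0.7 -0.2 -0.2] 84.88802729783545 0.0
[(0.9, [358.0, -25.0, 23.0]), (0.79, [837.0, -159.0, 19.0]), (0.57, [760.0, -394.0, 18.0])]
[(0.72, [759.0, -396.0, 28.0]), (0.66, [356.0, -30.0, 19.0]), (0.65, [645.0, -183.0, 38.0]), (0.57, [835.0, -157.0, 18.0]), (0.2, [474.0, 471.0, -2.0])]
```

View pics/s4.png

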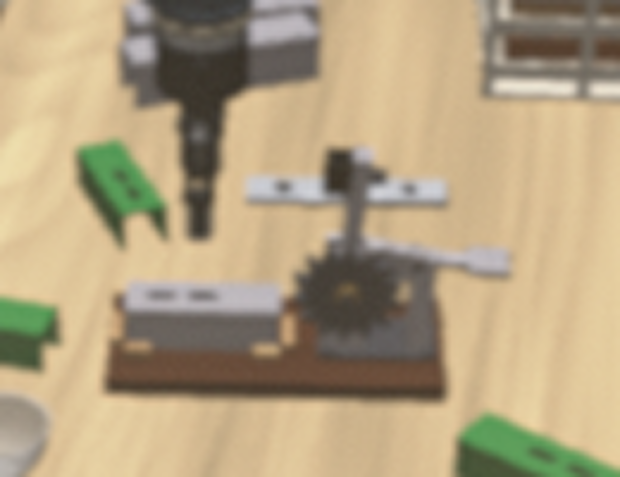

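The channel at (200,315) is free, the arm is back, the pawl is up, and the gripper stands over the channel's middle. Going down and gripping.

>>> play_rows --motion "0 0 40 0; 0 0 70 0; 0 0 85 0; 0 0 95 0; 0 0 101 0; 0 0 101 0; 0 0 101 0"

```text
time: 11.0
tool_pos: [645.7, -182.7, 27.0]
tcp_rot: [-0.064, 0.998, -0.0, 0.0]
wrist_force: [-0.2, 0.8, -1.0]
gripper_width: 85.0
grip_force: 0.0
```

>>> play_rows --motion "0 0 0 0; 0 0 0 0; 0 0 0 0; 0 0 0 0; 0 0 0 0; 0 0 0 0; 0 0 0 0; 0 0 0 0" --grip 20

```text
time: 12.0
tool_pos: [645.5, -182.5, 26.8]
tcp_rot: [-0.064, 0.998, -0.0, 0.0]
wrist_force: [-0.7, 0.4, 5.4]
gripper_width: 43.2
grip_force: 62.3
```

>>> play_rows --motion "0 0 -10 0; 0 0 -30 0; 0 0 -70 0; 0 0 -105 0; 0 0 -120 0; 0 0 -120 0; 0 30 -120 0; 0 75 -120 0; 5 120 -120 0; 15 165 -120 0.04; 25 210 -120 0.08; 35 255 -120 0.128; 43 295 -120 0.128; 43 320 -120 0.128; 43 320 -110 0.128; 43 320 -90 0.128; 43 320 -70 0.128; 43 320 -60 0.128; 43 320 -60 0.128; 43 320 -60 0.128"

```text
time: 14.5
tool_pos: [562.2, 129.1, 86.8]
tcp_rot: [0.0, 1.0, 0.0, 0.0]
wrist_force: [0.5, -0.0, -3.9]
gripper_width: 43.0
grip_force: 62.4
```

Run:
```python
from h import *
state()
a=grab_frame("side");b=grab_frame("top")
A=cv2.resize(a[140:260,190:320,::-1],(520,480),interpolation=cv2.INTER_CUBIC)
cv2.imwrite("pics/s5.png",A)
for c in("top","side"):
  for n in ("channel_center","crate"):print(n,[(round(d["score"],2),np.round(d["position"]).tolist()) for d in spot_point(c,n)])
```

```text
14.5 [562.2 129.1  86.8] [0.e+00 1.e+00 0.e+00 4.e-04] [ 0.5 -0.  -3.9] 42.96173188365957 62.40635007619858
channel_center [(0.9, [835.0, -157.0, 17.0]), (0.79, [763.0, -392.0, 18.0]), (0.63, [357.0, -28.0, 21.0])]
crate []
channel_center [(0.8, [564.0, 128.0, 101.0]), (0.66, [833.0, -160.0, 22.0]), (0.6, [354.0, -33.0, 18.0]), (0.55, [756.0, -395.0, 22.0])]
crate [(0.7, [562.0, 131.0, 2.0])]
```

View pics/s5.png

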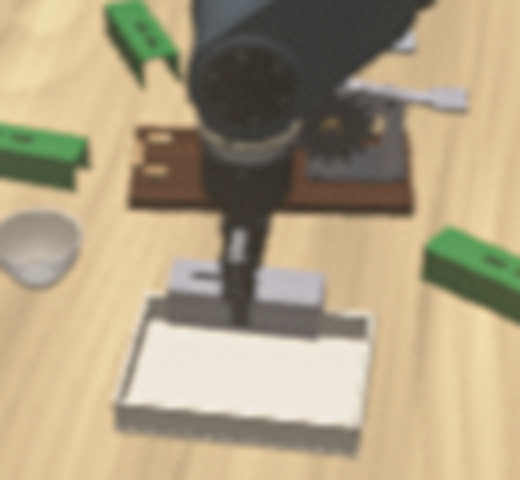

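The channel at (247,295) hangs level above the middle of the crate. Lowering it slowly.

>>> play_rows --motion "0 0 20 0; 0 0 40 0; 0 0 55 0; 0 0 62 0; 0 0 66 0; 0 0 69 0; 0 0 71 0; 0 0 72 0; 0 0 73 0; 0 0 73 0; 0 0 73 0"

```text
time: 16.18
tool_pos: [561.9, 129.3, 13.7]
tcp_rot: [-0.0, 1.0, 0.0, 0.0]
wrist_force: [-3.0, -0.6, 3.3]
gripper_width: 43.1
grip_force: 63.3
```

Force has turned from -3.9 to +3.3 N, so the channel is resting on the floor. Opening and retreating.

>>> play_rows --motion "0 0 0 0; 0 0 0 0; 0 0 0 0; 0 0 0 0; 0 0 0 0; 0 0 -10 0; 0 0 -30 0; 0 0 -60 0; 0 0 -110 0; 0 0 -160 0; 0 0 -210 0; 0 0 -210 0; 0 0 -210 0; 0 0 -210 0" --grip 68

```text
time: 17.92
tool_pos: [561.2, 129.2, 222.4]
tcp_rot: [-0.0, 1.0, -0.0, -0.001]
wrist_force: [0.3, -0.1, 0.8]
gripper_width: 68.3
grip_force: 0.0
```

Run:
```python
from h import *
state()
a=grab_frame("side")
A=cv2.resize(a[120:260,180:340,::-1],(640,560),interpolation=cv2.INTER_CUBIC)
cv2.imwrite("pics/s6.png",A)
for n in ("channel_center","crate","thumb_pad","tub"):print(n,[(round(d["score"],2),np.round(d["position"]).tolist()) for d in spot_point("side",n)])
```

```text
17.93 [561.2 129.2 222.4] [-1.e-04  1.e+00 -1.e-04 -9.e-04] [ 0.3 -0.1  0.8] 68.32150126840547 0.0
channel_center [(0.94, [353.0, -32.0, 17.0]), (0.84, [565.0, 132.0, 27.0]), (0.78, [757.0, -391.0, 20.0]), (0.73, [832.0, -162.0, 20.0])]
crate [(0.58, [562.0, 130.0, 6.0])]
thumb_pad [(0.67, [412.0, -178.0, 122.0])]
tub [(0.61, [776.0, 11.0, 2.0])]
```

View pics/s6.png

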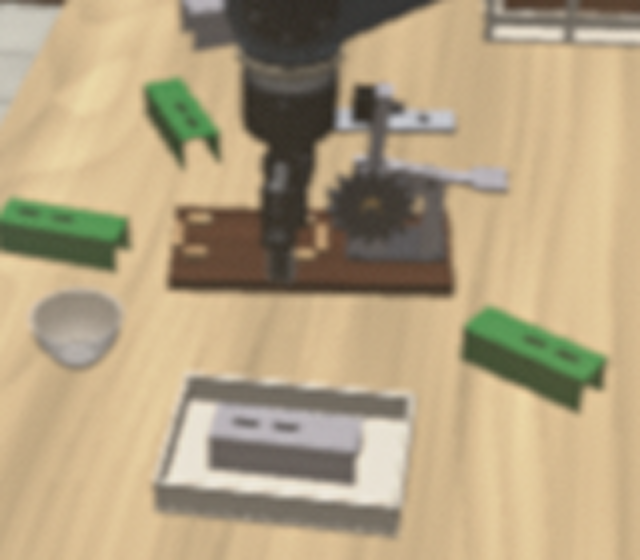

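The channel at (285,440) stands flat in the crate. The clamp arm is back at (375,120), the pawl is up, and the gripper is clear.

```bash
python3 -c "
from cell import job
print(job.finish_job())"
```

```text
the job is handed in; nothing more can be done
None
```

The channel stands flat, open side down, in the crate; the clamp arm is fully back, the pawl has sprung back, and the job was handed in at about 18 s (no verdict was returned).

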